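# Clamp a sample bottle on the shaker

### The job

Get the orange-capped sample bottle ready for shaking: loosen the red clamp knob on the shaker (anticlockwise), slide the blue clamp bar back, and stand the bottle upright on the platform between the blue bar and the fixed bar. Then slide the blue bar up until the bottle is held snugly between both bars, turn the knob clockwise to tighten it firmly, and let go, without disturbing the other ware.

Things in the scene. Friction and masses are not known exactly. Their poses are not given: they have to be found in the camera images.
- bottle_mid (a point): centre of the loose glass sample bottle with an ORANGE cap (two like it have white caps): on its axis, 50 mm above its foot. Body diameter 52 mm up to 78 mm above the foot, cap diameter 44 mm, height 100 mm, about 0.2 kg. It stands in the tray, one of a row of three about 95 mm apart along the tray's y; a row of beakers stands about 95 mm from it towards the tray's +x.
- tray: steel tray (fixed), 220 mm (its x) by 300 mm (its y), floor 3 mm thick, rim 22 mm high; origin at the centre of its underside
- shaker: bench shaker (fixed): white housing, platform with black rubber mat, 220 mm (its x) by 260 mm (its y, from -150 to +110 mm), mat 90 mm above the bench; origin on the bench; its front with a blue panel faces its -x. Two steel guide rails 12 mm high run along its y at x = -100 and +100 mm.
- fixed_face (a point): middle of the inner, rubber-lined face of the FIXED aluminium bar, at the height of the mat; axes as shaker. The bar lies along x, from -98 to +98 mm; its face looks to -y and reaches from 4 to 50 mm above the mat
- bar_face (a point): middle of the inner, rubber-lined face of the sliding BLUE clamp bar, at the height of the mat; axes as shaker. The bar lies along x, 176 mm long, 14 mm thick, 4 to 50 mm above the mat; its face looks to +y, to the fixed bar. Behind it (-y) it carries a block with the red knob; all slide together along the shaker's y.
- bar (a joint): gap in m between the two bars' inner faces, 0 to 0.105; it grows as the bar slides to the shaker's -y. When the clamp is loose it needs about 2 N (plus drag) to slide; when tight it holds over 40 N. It starts narrower than the bottle.
- knob_grip (a point): grip point of the red clamp knob, on its axis, 12 mm below its top. z points out along the axis, which leans 35 degrees from vertical to the shaker's -y, away from the bars. The grip is a flat upright tab 14 mm thick (this x), 42 mm long (this y), 32 mm tall, on a disc of diameter 40 mm whose top is 20 mm below this point. This point is 70 mm behind the bar's face. The knob may be held to slide the bar.
- knob (a joint): angle of the clamp knob in rad, 0 (loose stop) to 1.5 (tight stop), growing as it turns clockwise seen from above it. Below 0.7 the bar is free, above it the clamp grips harder and harder; above 1.0 it is firmly tight. Turning takes up to 0.2 N m; it stays where it is left. At 0.75 the tab's long side points down the slope, square to the bar.
- bottle_b: bystander: like the sample bottle, with a white cap; origin at the centre of its foot
- bottle_c: bystander: like the sample bottle, with a white cap; origin at the centre of its foot
- beaker0: bystander: empty glass beaker in the tray, diameter 52 mm, 62 mm high; origin at the centre of its foot
- beaker1: bystander: as beaker0
- wash: bystander: white reagent bottle with a blue cap, diameter 60 mm, 190 mm high, in front of the shaker; origin at the centre of its foot
- tin_a: bystander: aluminium sample tin, diameter 56 mm, 30 mm high, left of the shaker; origin at the centre of its foot
- tin_b: bystander: aluminium sample tin, diameter 48 mm, 30 mm high, left standing on the shaker's mat behind the knob's block, out of the bar's way; origin at the centre of its foot
Mind the look-alikes: they are no part of the job. Leave any black, pink or yellow look-alike of the part that bears bottle_mid alone.

How it is judged:
By the outcome, as a careful person would: the job done as asked, in the order asked, and still so for the second after the job is handed in, with the robot touching nothing.
It also fails if it takes over 69 s, if anything falls off the work surface, if the arm or the gripper's body presses on something with over 40 N, if the wrist force passes 120 N, or if a joint passes its speed limit or range.

### The arm

A 6-joint arm with a two-finger parallel gripper is mounted at the origin on the work surface. World frame = base frame: x ahead of the robot, y to its left, z up, the work surface at z = 0. Lengths are in m, angles in degrees, forces in N, time in s.
With the tool pointing down it reaches from about 0.35 to 0.875 m from the base axis. Payload 4.2 kg.
Tool frame: the origin (TCP) lies at the very end of the fingers, on their centre line; the grasp point (between the pads) lies 19 mm behind it (r.grip_point_offset is the distance from the TCP to the grasp point, in m); z points along the fingers, y is the line along which they close (so a half turn about z gives the same grasp; the last joint's range is limited). The gripper opens to 87 mm and grips with 3 to 60 N. Pads are 19 mm wide; open, the fingers measure 117 mm over their backs; the gripper's body (75 mm by 190 mm) begins 51 mm behind the grasp point.
Start: joints at [-52.792, 22.042, 0.453, 0, -68.411, -14.817], TCP at [0.238, -0.578, 0.188] pointing down, gripper open.
Joint ranges: [-179.83, 179.83], [-69.29, 118.12], [-61.27, 80.66], [-181.25, 117.63], [-171.15, -9.14], [-177.46, 177.46]. Speed limits (degrees/s): [159.86, 159.86, 180, 180, 180, 180].

### API

Orientations are given as a 3x3 rotation matrix whose columns are the frame's x, y, z axes.
In Python, from station import r, cams gives the robot as it stands. The module is installed in compiled form; this text tells all that it offers.
- The arm moves only by the shell command python3 -m handwheel 'ROWS'. ROWS is JSON, a list that holds one entry, the list of rows, each a list of 7 numbers: the turn, a rotation vector about the tool's x, y, z in units of 6 degrees (1.0 is 6 degrees), then the shift along the tool's x, y, z in m, then the finger opening in m, from 0 to 0.087. In form: [[[ax, ay, az, x, y, z, jaw], ...]]. A call has 1 to 12 rows; each row shifts and turns the commanded pose from where the row before left it, along the tool's axes as they then stand; what a row does not reach is not made up. A row lasts 1/10 s, in which the tool goes at most 50 mm and 8.59 degrees, less where a joint would pass 70% of its speed; a pose out of reach is approached as far as the arm can. A call with a gripper value outside its range is refused whole. The fingers move at their own pace and stop on an object; the grip force is fixed at half the most. Time passes only in rows, so rows that do not move let the fingers close. It gives the time, the measured TCP pose, the force, the opening and the grip force at its end, in the units of the state.
- r.sense(): the state, without advancing time (a new reading comes with each control period).
- cams.capture(name): name is "scene" or "side" or "wrist"; returns the picture (400x640x3 uint8, red, green, blue); there is no depth.
- cams.get_calibration(name): a dict with "camera_matrix" (3x3 intrinsics, pixels), "k1" (the pictures are not rectified: a ray, as slopes to the right and down, at radius r is drawn at 1 + k1 r^2 times it, then the intrinsics apply), "rvec" (rotation vector, rad) and "tvec" (3), from world to camera coordinates, as OpenCV has them; the wrist camera has in their place "T_tool_cam" (4x4, takes a point from camera to tool coordinates, whose origin is the TCP and whose axes are the flange's). Camera axes: x right, y down, z forward; pixel columns grow to the right and rows downward; lengths in m; the calibration is good to about 2 mm. A picture is of the moment at which its call begins: read the wrist's pose just before it. get_calibration takes no time and is no camera call.
- r.finish_job(): hands the job in; it is judged then, once.
The state is a dict: "time_s": time; "joints": joint angles; "joint_velocities": joint speeds; "effort": joint torques, N m; "tcp_pos": TCP position; "ee_rot": TCP orientation; "wrist_force": force on the tool from outside, world axes, zero at the start; "moment": the same for the moment, N m; "gripper_width": opening from 0.0 (shut) to 1.0 (fully open); "gripper_force": force on a finger pad.
Only numpy, scipy, OpenCV 4.12 (cv2) and the standard library are available. Lean on these libraries where they do the work, as an engineer would, in place of code of your own. Each camera call takes 0.05 s, during which the arm holds its last target. There are 200 camera calls.

## Working session

There is one attempt and no reset: what is moved stays moved. The work goes in short steps, Python scripts to look and compute and a shell command to move; the robot and the scene stay as the last step left them, time stands still between calls to the robot, and variables do not carry over. Pictures are saved under pics/ and viewed, at most 10 in all, crops included, and the job is handed in when it is done.

```bash
mkdir -p pics
cat > h.py <<'E'
import numpy as np, cv2
from station import r, cams
def cal(n):
    c=cams.get_calibration(n); K=np.array(c["camera_matrix"]); k1=c["k1"]
    if n=="wrist":
        s=r.sense(); T=np.eye(4); T[:3,:3]=s["ee_rot"]; T[:3,3]=s["tcp_pos"]; W=T@np.array(c["T_tool_cam"])
        R=W[:3,:3].T; t=-R@W[:3,3]
    else:
        R=cv2.Rodrigues(np.array(c["rvec"],float))[0]; t=np.array(c["tvec"],float).ravel()
    return K,k1,R,t
def ray(C,px):
    K,k1,R,t=C
    u=cv2.undistortPoints(np.array([[px]],float),K,np.array([k1,0,0,0.]))[0,0]
    return -R.T@t, R.T@np.array([u[0],u[1],1])
def onz(C,px,z):
    o,d=ray(C,px); return o+d*(z-o[2])/d[2]
def proj(C,P):
    K,k1,R,t=C
    return cv2.projectPoints(np.array(P,float).reshape(-1,1,3),cv2.Rodrigues(R)[0],t,K,np.array([k1,0,0,0.]))[0][:,0]
def tri(a,b):
    A=np.zeros((3,3));B=np.zeros(3)
    for o,d in (a,b):
        d=d/np.linalg.norm(d);M=np.eye(3)-np.outer(d,d);A+=M;B+=M@o
    return np.linalg.solve(A,B)
def cap(n,f):
    im=cams.capture(n); cv2.imwrite(f"pics/{f}.png",im[:,:,::-1]); return im
E
python3 - <<'E'
from h import *
np.set_printoptions(precision=3,suppress=True)
a=cap("scene","s0");b=cap("side","d0");cap("wrist","w0")
cv2.imwrite("pics/both.png",cv2.resize(np.vstack([a,b])[:,:,::-1],None,fx=.75,fy=.75))
for n in("scene","side"):
    C=cal(n);print(n,-C[2].T@C[3],C[2][2],C[0][0,0])
print(cams.get_calibration("wrist")["T_tool_cam"]);print(r.sense())
E
```

```text
scene [1.358 0.512 1.063] [-0.637 -0.369 -0.676] 494.2905918488413
side [0.091 0.879 1.167] [ 0.289 -0.624 -0.726] 495.3718031291623
[[-0.    -0.969 -0.247  0.066]
 [ 1.    -0.     0.     0.001]
 [-0.    -0.247  0.969 -0.196]
 [ 0.     0.     0.     1.   ]]
{'time_s': 0.15, 'joints': array([-52.792,  22.079,   0.397,  -0.018, -68.41 , -14.817]), 'joint_velocities': array([-0.03 , -0.123,  0.195,  0.177, -0.03 , -0.13 ]), 'effort': array([  0.   , -39.105,  18.759,   4.222,   0.012,  -0.   ]), 'tcp_pos': array([ 0.238, -0.577,  0.187]), 'ee_rot': array([[-0.925, -0.381, -0.001],
       [-0.381,  0.925,  0.001],
       [ 0.   ,  0.002, -1.   ]]), 'wrist_force': array([ 0.012, -0.222,  0.761]), 'moment': array([-0.006, -0.044, -0.026]), 'gripper_force': 0.0, 'gripper_width': 1.0000540949259678}
```

View pics/s0.png

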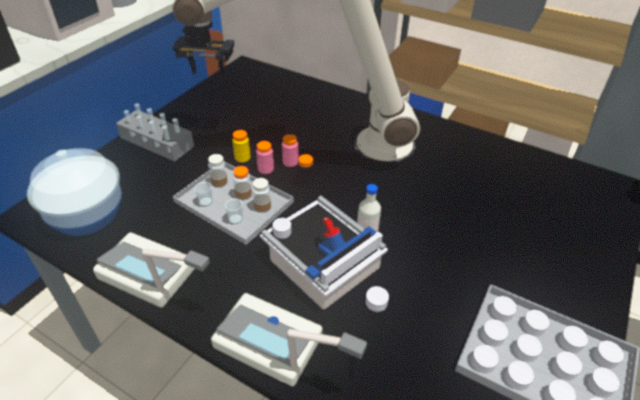

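View pics/d0.png

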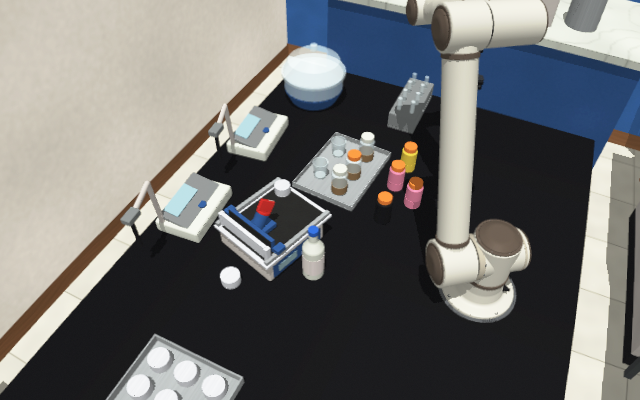

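The job's bottle is the one in the tray row, at scene (241,178) and side (354,158). It stands between two white caps. The other orange caps are look-alikes outside the tray: yellow (240,140), pink (264,148) and (291,145), and black (305,160) in the scene view. I'll confirm this in an enlarged crop and measure at the same time.

Run:
```python
from h import *
np.set_printoptions(precision=4,suppress=True)
a=cv2.imread("pics/s0.png");b=cv2.imread("pics/d0.png")
ca=cv2.resize(a[130:310,160:400],None,fx=3.3,fy=3.3)[:,:];cb=cv2.resize(b[120:300,200:440],None,fx=3.3,fy=3.3)
cv2.imwrite("pics/ca.png",ca[:600,:800]);cv2.imwrite("pics/cb.png",cb[:600,:800])
S,D=cal("scene"),cal("side")
def blobs(im,lo,hi,x0,y0,x1,y1,mn=8):
    h=cv2.cvtColor(im,cv2.COLOR_BGR2HSV);m=cv2.inRange(h,lo,hi);k=np.zeros_like(m);k[y0:y1,x0:x1]=m[y0:y1,x0:x1]
    n,l,st,c=cv2.connectedComponentsWithStats(k)
    return [(c[i].round(1),st[i]) for i in range(1,n) if st[i,4]>=mn]
for nm,im,box in(("s",a,(170,130,400,310)),("d",b,(200,120,440,300))):
    print(nm,"orange",blobs(im,(6,150,120),(16,255,255),*box))
    print(nm,"red",blobs(im,(0,150,90),(4,255,255),*box),blobs(im,(174,150,90),(180,255,255),*box))
    print(nm,"blue",blobs(im,(100,140,60),(125,255,255),*box))
```

```text
s orange [(array([239.4, 134.7]), array([232, 130,  16,  11,  82], dtype=int32)), (array([289.5, 139.4]), array([283, 135,  14,  10, 118], dtype=int32)), (array([263.7, 146. ]), array([256, 140,  16,  12, 100], dtype=int32)), (array([305.6, 160.6]), array([299, 154,  15,  13, 112], dtype=int32)), (array([241.1, 171.6]), array([234, 165,  15,  13,  85], dtype=int32))]
s red [(array([330. , 226.7]), array([323, 217,  16,  19, 131], dtype=int32))] [(array([332.1, 232.6]), array([325, 227,  15,  10,  30], dtype=int32))]
s blue [(array([371.5, 188.1]), array([366, 183,  13,  11, 114], dtype=int32)), (array([339.6, 245.1]), array([318, 227,  57,  39, 505], dtype=int32)), (array([313., 271.]), array([307, 266,  13,  12,  98], dtype=int32))]
d orange [(array([410.2, 146.7]), array([404, 141,  14,  12, 133], dtype=int32)), (array([354.1, 154.9]), array([348, 150,  13,  11, 122], dtype=int32)), (array([397.7, 165.4]), array([391, 160,  14,  12, 140], dtype=int32)), (array([415.6, 183. ]), array([409, 177,  14,  13, 153], dtype=int32)), (array([384.7, 197.6]), array([378, 191,  15,  14, 175], dtype=int32))]
d red [(array([264.9, 206.5]), array([256, 198,  19,  18, 231], dtype=int32))] []
d blue [(array([265.7, 129.7]), array([263, 128,   6,   5,  19], dtype=int32)), (array([202.4, 203.8]), array([200, 201,   6,   7,  34], dtype=int32)), (array([259.8, 226.8]), array([224, 205,  61,  50, 684], dtype=int32)), (array([313.7, 231.3]), array([308, 226,  12,  13, 111], dtype=int32)), (array([286.8, 260.9]), array([274, 244,  28,  33, 156], dtype=int32))]
```

View pics/ca.png

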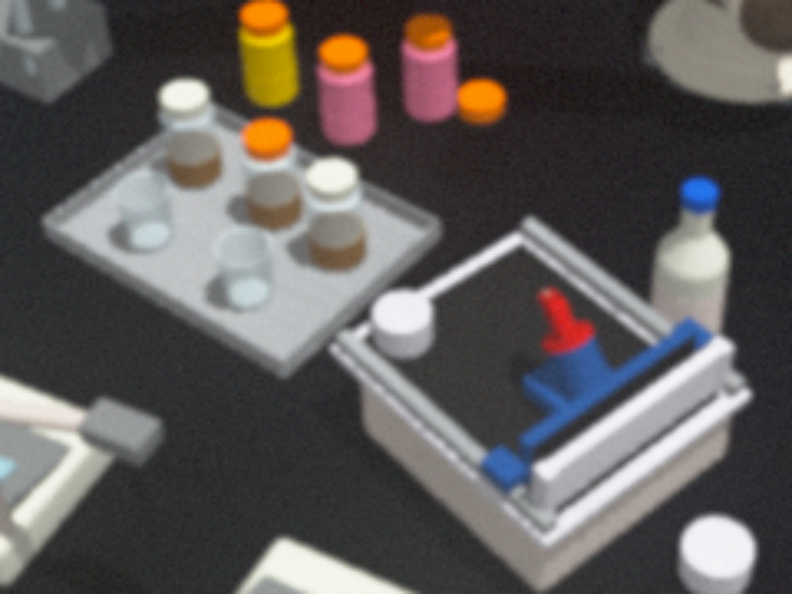

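View pics/cb.png

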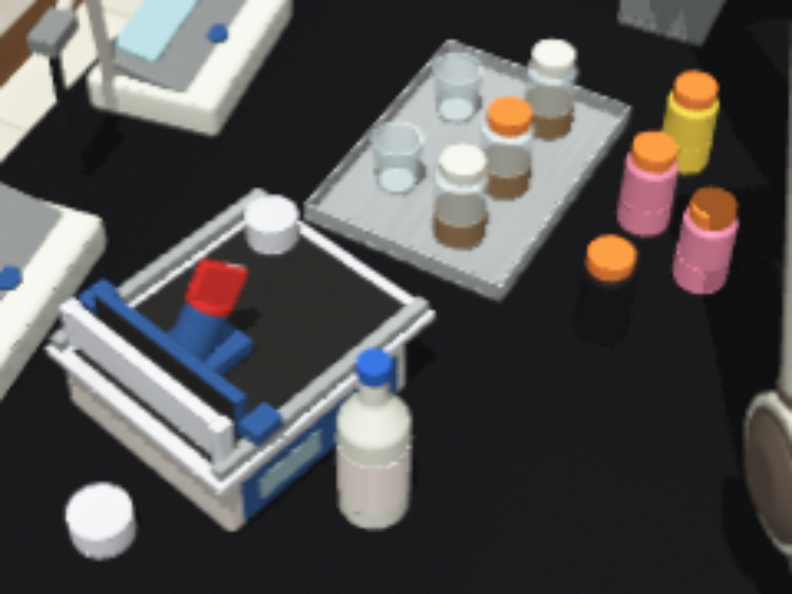

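The crops confirm it: the clear bottle with brown contents and an orange cap (scene crop (267,135), side crop (509,115)) is the middle of the row in the tray. The knob is red at scene (330,227), side (265,207). tin_b stands at the rear corner of the mat.

Run:
```python
from h import *
np.set_printoptions(precision=4,suppress=True)
S,D=cal("scene"),cal("side")
def T(p,q): return tri(ray(S,p),ray(D,q))
def c(p,q): return T((p[0]/3.3+160,p[1]/3.3+130),(q[0]/3.3+200,q[1]/3.3+120))
print("cap",T((241.1,171.6),(354.1,154.9)))
P=np.array([c((333,335),(258,190)),c((525,222),(432,315)),c((748,393),(225,490)),c((545,535),(50,345))]);print(P)
# model corners x+-.11: order (+x,-y),(-x,-y),(-x,+y),(+x,+y)
M=np.array([[.11,-.15],[-.11,-.15],[-.11,.11],[.11,.11]])
mc,pc=M.mean(0),P[:,:2].mean(0)
U,s,V=np.linalg.svd((M-mc).T@(P[:,:2]-pc));R=(U@V).T
t=pc-R@mc;print("shaker",t,"yaw",np.degrees(np.arctan2(R[1,0],R[0,0])),np.linalg.det(R),"res",P[:,:2]-(M@R.T+t))
k=c((555,320),(222,290));print("knob~",k,"in shaker",R.T@(k[:2]-t))
k=T((331,228),(265,206.5));print("knob~",k,"in shaker",R.T@(k[:2]-t))
for n,p,q in(("tinb",(403,308),(272,210)),("whiteA",(184,98),(553,57)),("whiteB",(332,178),(462,165)),("wash",(700,190),(374,362)),("bar end",(690,325),(262,410)),("bar end2",(500,455),(100,290)),("fixed topR",(730,345),(220,425)),("fixed topL",(535,470),(65,305)),("tin a",(717,550),(100,515)),("beak",(145,210),(460,90)),("beak",(245,265),(398,160))):
    x=c(p,q);print(n,x,R.T@(x[:2]-t))
# tray corners
for n,p,q in(("t",(47,225),(450,42)),("t",(285,372),(308,210)),("t",(438,222),(500,293)),("t",(215,105),(628,110))): print(n,c(p,q))
```

```text
cap [ 0.484  -0.263   0.0961]
[[ 0.6562 -0.0657  0.0965]
 [ 0.45   -0.0062  0.0839]
 [ 0.5247  0.2407  0.0823]
 [ 0.732   0.1753  0.0891]]
shaker [0.5966 0.1052] yaw -17.009010017730066 0.9999999999999996 res [[-0.0017  0.0048]
 [ 0.0025 -0.0001]
 [ 0.0011 -0.0018]
 [-0.0019 -0.0029]]
knob~ [0.5964 0.1042 0.1541] in shaker [ 0.0001 -0.001 ]
knob~ [0.6004 0.1123 0.1619] in shaker [0.0016 0.0079]
tinb [ 0.6192 -0.0233  0.1211] [ 0.0592 -0.1162]
whiteA [ 0.4772 -0.3673  0.0942] [ 0.0241 -0.4867]
whiteB [ 0.498  -0.1804  0.0942] [-0.0107 -0.3019]
wash [0.4368 0.1459 0.1867] [-0.1647 -0.0078]
bar end [0.5191 0.1831 0.1236] [-0.0969  0.0519]
bar end2 [0.7083 0.1234 0.1209] [0.1015 0.0501]
fixed topR [0.5354 0.223  0.1396] [-0.093   0.0947]
fixed topL [0.7177 0.1594 0.1352] [0.0999 0.0873]
tin a [0.6316 0.2718 0.0212] [-0.0152  0.1696]
beak [ 0.5695 -0.348   0.0309] [ 0.1066 -0.4413]
beak [ 0.5821 -0.22    0.0341] [ 0.0813 -0.3152]
t [ 0.6182 -0.4316  0.0137]
t [ 0.6446 -0.1355  0.006 ]
t [ 0.4262 -0.1151  0.0134]
t [ 0.4007 -0.4032  0.0201]
```

```bash
cat >> h.py <<'E'
from scipy.spatial.transform import Rotation as Ro
np.set_printoptions(precision=4,suppress=True)
YAW=-17.0; SO=np.array([0.5966,0.1052,0]); RS=Ro.from_euler('z',YAW,degrees=True).as_matrix()
G=0.019
def knobR(q):
    s,c=np.sin(np.radians(35)),np.cos(np.radians(35))
    B=np.array([[0,-1,0],[-c,0,s],[-s,0,-c]],float)   # cols x,y,z in shaker for q=.75
    return RS@B@Ro.from_rotvec([0,0,q-0.75]).as_matrix()
downR=lambda yaw:Ro.from_euler('z',yaw,degrees=True).as_matrix()@np.diag([1,-1,-1.])
def d(p,R):
    s=r.sense();Rc=np.array(s["ee_rot"]);dp=np.array(p)-s["tcp_pos"]
    print("rot u",Ro.from_matrix(Rc.T@R).as_rotvec()/np.radians(6),"shift now-frame",Rc.T@dp,"target-frame",R.T@dp,"t",s["time_s"],"j",s["joints"].round(0))
E
python3 - <<'E'
from h import *
R=knobR(.75);g=np.array([.5985,.108,.16]);p=g-R[:,2]*(.12-G)
print(p,R); d(p,R)
E
```

```text
[0.5816 0.0526 0.2427] [[-0.2395 -0.9563  0.1677]
 [-0.7834  0.2924  0.5485]
 [-0.5736  0.     -0.8192]]
rot u [-2.5598 -5.4386 -8.1695] shift now-frame [-0.5577  0.4518 -0.0549] target-frame [-0.6077 -0.1445  0.3577] t 0.15 j [-53.  22.   0.  -0. -68. -15.]
```

```bash
python3 -m handwheel '[[[0,0,0,0,0,-0.04,0.087],[0,0,0,0,0,-0.04,0.087],[0,0,0,0,0,-0.04,0.087],[0,0,0,-0.031,0.025,0,0.087],[0,0,0,-0.031,0.025,0,0.087],[0,0,0,-0.031,0.025,0,0.087],[0,0,0,-0.031,0.025,0,0.087],[0,0,0,-0.031,0.025,0,0.087],[0,0,0,-0.031,0.025,0,0.087],[0,0,0,-0.031,0.025,0,0.087],[0,0,0,-0.031,0.025,0,0.087],[0,0,0,-0.031,0.025,0,0.087]]]'
python3 -m handwheel '[[[0,0,0,-0.031,0.025,0,0.087],[0,0,0,-0.031,0.025,0,0.087],[0,0,0,-0.031,0.025,0,0.087],[0,0,0,-0.031,0.025,0,0.087],[0,0,0,-0.031,0.025,0,0.087],[0,0,0,-0.031,0.025,0,0.087],[0,0,0,-0.031,0.025,0,0.087],[0,0,0,-0.031,0.025,0,0.087],[0,0,0,-0.031,0.025,0,0.087],[0,0,0,0,0,0,0.087]]]'
python3 -m handwheel '[[[0,0,-1.4,0,0,0,0.087],[0,0,-1.4,0,0,0,0.087],[0,0,-1.4,0,0,0,0.087],[0,0,-1.4,0,0,0,0.087],[0,0,-1.4,0,0,0,0.087],[0,0,-1.4,0,0,0,0.087],[0,-1.16,0,0,0,0,0.087],[0,-1.16,0,0,0,0,0.087],[0,-1.16,0,0,0,0,0.087],[0,-1.16,0,0,0,0,0.087],[0,-1.16,0,0,0,0,0.087],[0,0,0,0,0,0,0.087]]]'
python3 - <<'E'
from h import *
R=knobR(.75);g=np.array([.5985,.108,.16]);p=g-R[:,2]*(.12-G)
print(r.sense()["tcp_pos"]); d(p,R)
E
```

```text
time_s: 1.35
tcp_pos: [0.4106, -0.2619, 0.3078]
ee_rot: [[-0.925, -0.381, -0.0], [-0.381, 0.925, 0.0], [0.0, 0.0, -1.0]]
wrist_force: [1.3, -0.4, 0.3]
gripper_width: 1.002
gripper_force: 0.0
time_s: 2.35
tcp_pos: [0.5839, 0.0544, 0.3059]
ee_rot: [[-0.923, -0.385, -0.002], [-0.385, 0.923, 0.0], [0.002, 0.001, -1.0]]
wrist_force: [-1.4, -0.3, -1.0]
gripper_width: 1.004
gripper_force: 0.0
time_s: 3.55
tcp_pos: [0.5816, 0.0475, 0.3066]
ee_rot: [[-0.249, -0.953, 0.17], [-0.782, 0.302, 0.546], [-0.572, 0.003, -0.821]]
wrist_force: [0.1, -0.2, 0.4]
gripper_width: 1.004
gripper_force: 0.0
[0.5816 0.0475 0.3066]
rot u [-0.0269 -0.0238 -0.0946] shift now-frame [0.0325 0.0014 0.0551] target-frame [0.0326 0.0015 0.0551] t 3.55 j [ -1.  12.   6. -34. -76. -11.]
```

```bash
python3 -m handwheel '[[[0,0,0,0.016,0.001,0.017,0.087],[0,0,0,0.016,0,0.018,0.087],[0,0,0,0,0,0.02,0.087],[0,0,0,0,0,0,0.087],[0,0,0,0,0,0,0.087]]]' >/dev/null
python3 - <<'E'
from h import *
C=cal("wrist");im=cap("wrist","w1")
g=np.array([.5985,.108,.16]);R=knobR(.75)
print(r.sense()["tcp_pos"],proj(C,[g,g+R[:,2]*-.012]))
h=cv2.cvtColor(im,cv2.COLOR_RGB2HSV);m=(cv2.inRange(h,(0,140,60),(6,255,255))|cv2.inRange(h,(172,140,60),(180,255,255)))
n,l,s,c=cv2.connectedComponentsWithStats(m);print([(s[i],c[i]) for i in range(1,n) if s[i,4]>30])
E
```

```text
[0.5836 0.0559 0.2457] [[318.9438 191.4619]
 [318.9764 193.9947]]
[(array([ 299,  174,   38,   48, 1205], dtype=int32), array([316.1187, 195.6548]))]
```

View pics/w1.png

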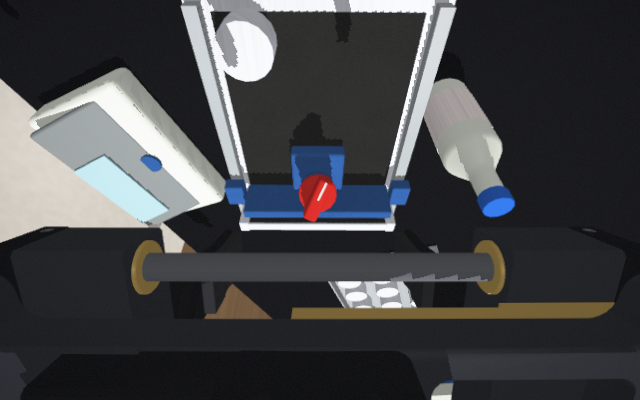

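The wrist view shows the red knob at (317,194). Its tab leans clockwise by roughly 25° from image-up, so the knob is at about 1.2 rad (tight). I'll enlarge it for the angle.

Run:
```python
from h import *
C=cal("wrist");a=cv2.imread("pics/w1.png")
g=np.array([.5985,.108,.16])
for q in(1.1,1.2,1.3):
    R=knobR(q);top=g-R[:,2]*.012
    print(q,proj(C,[top+R[:,0]*.021,top,top-R[:,0]*.021,g+R[:,2]*.02]).round(1).tolist())
cv2.imwrite("pics/c1.png",cv2.resize(a[160:235,270:370],None,fx=8,fy=8,interpolation=cv2.INTER_CUBIC))
```

```text
1.1 [[327.1, 173.0], [319.5, 193.4], [312.2, 213.1], [319.4, 187.1]]
1.2 [[329.2, 173.8], [319.5, 193.4], [310.2, 212.3], [319.4, 187.1]]
1.3 [[331.1, 174.9], [319.5, 193.4], [308.3, 211.3], [319.4, 187.1]]
```

View pics/c1.png

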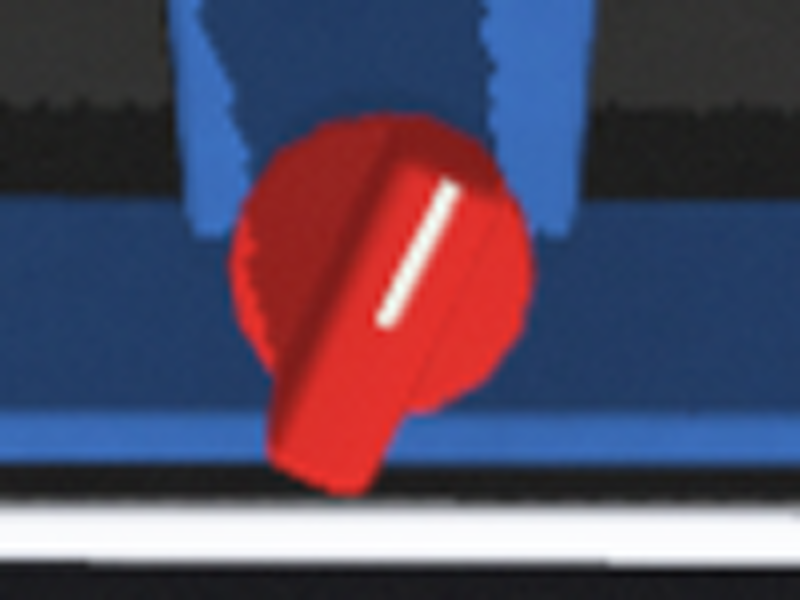

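Run:
```python
from h import *
C=cal("wrist");D=cal("side");S=cal("scene")
s=r.sense();print(C[0][0,0],-C[2].T@C[3])
R=knobR(1.17)
for q in((268.2,200.3),(268.2,203)):
    P=tri(ray(C,(318.4,201)),ray(D,q));print("top",P,"grip",P+R[:,2]*.012)
    g=P+R[:,2]*.012; dc=g+R[:,2]*.02; K=C
    print("disc pred",proj(C,[dc,dc+RS[:,0]*.02,dc-RS[:,0]*.02]).tolist(), "shaker",RS.T@(g-SO))
    t=P; print("ends",proj(C,[t+R[:,0]*.021,t-R[:,0]*.021]).tolist(),proj(D,[t+R[:,0]*.021,t-R[:,0]*.021]).tolist(),proj(S,[t+R[:,0]*.021,t-R[:,0]*.021]).tolist())
```

```text
302.8817941391048 [ 0.5349 -0.103   0.3683]
top [0.596  0.0998 0.1802] grip [0.598  0.1064 0.1703]
disc pred [[319.4701024299462, 193.1277420798154], [300.2005725424079, 193.14825673325953], [338.74655574267086, 193.10808922655917]] shaker [0.001  0.0015 0.1703]
ends [[328.875628516378, 179.97716317325398], [310.5655193310687, 219.89920968114518]] [[274.32944959265456, 201.24940360824496], [261.13553099267943, 198.8551287609645]] [[325.40021833249, 217.49638181337912], [329.21028767207434, 221.29825063956218]]
top [0.5957 0.1043 0.1752] grip [0.5977 0.1109 0.1654]
disc pred [[320.93039676210844, 192.3677123446337], [302.0467017586408, 192.38790411380762], [339.8204018027693, 192.348407142714]] shaker [-0.0006  0.0057  0.1654]
ends [[330.3066254144706, 179.4187274773491], [312.35094404977553, 218.4865211775567]] [[273.74370253724453, 203.5891674993507], [260.5475515362412, 201.2375150652945]] [[326.92866367915076, 219.4611628701187], [330.7833521498583, 223.3220760670994]]
```

Run:
```python
from h import *
R=knobR(1.17);g=np.array([.598,.1064,.1703]);d(g+R[:,2]*.012,R)
```

```text
rot u [-0.0384 -0.0342  4.0013] shift now-frame [-0.0002  0.0013  0.1038] target-frame [0.0007 0.0008 0.1038] t 4.1 j [  0.  14.   1. -35. -70.  -7.]
```

```bash
python3 -m handwheel '[[[0,0,1.333,0,0,0,0.06],[0,0,1.333,0,0,0,0.06],[0,0,1.333,0,0.001,0,0.06],[0,0,0,0,0,0.025,0.06],[0,0,0,0,0,0.025,0.06],[0,0,0,0,0,0.025,0.06],[0,0,0,0,0,0.019,0.06],[0,0,0,0,0,0.01,0.06],[0,0,0,0,0,0,0.06],[0,0,0,0,0,0,0.06]]]'
python3 - <<'E'
from h import *
R=knobR(1.17);g=np.array([.598,.1064,.1703]);d(g+R[:,2]*.012,R)
C=cal("wrist");a=cap("wrist","w2")
h=cv2.cvtColor(a,cv2.COLOR_RGB2HSV);m=(cv2.inRange(h,(0,140,60),(6,255,255))|cv2.inRange(h,(172,140,60),(180,255,255)))
n,l,s,c=cv2.connectedComponentsWithStats(m);print([(s[i],c[i]) for i in range(1,n) if s[i,4]>30])
print(proj(C,[g-R[:,2]*.012,g-R[:,2]*.012+R[:,0]*.021,g-R[:,2]*.012-R[:,0]*.021]))
E
```

```text
time_s: 5.1
tcp_pos: [0.6006, 0.1128, 0.1606]
ee_rot: [[-0.609, -0.775, 0.17], [-0.597, 0.589, 0.545], [-0.522, 0.23, -0.821]]
wrist_force: [-0.5, -0.6, 1.2]
gripper_width: 0.692
gripper_force: 0.0
rot u [-0.046  -0.0149 -0.0024] shift now-frame [0.0003 0.0006 0.0001] target-frame [0.0003 0.0006 0.0001] t 5.1 j [  6.  19.  -4. -38. -58. -29.]
[(array([ 289,  196,   56,   57, 2311], dtype=int32), array([316.473 , 223.5123]))]
[[318.8025 239.9079]
 [318.8013 206.2171]
 [318.8034 271.7227]]
```

View pics/w2.png

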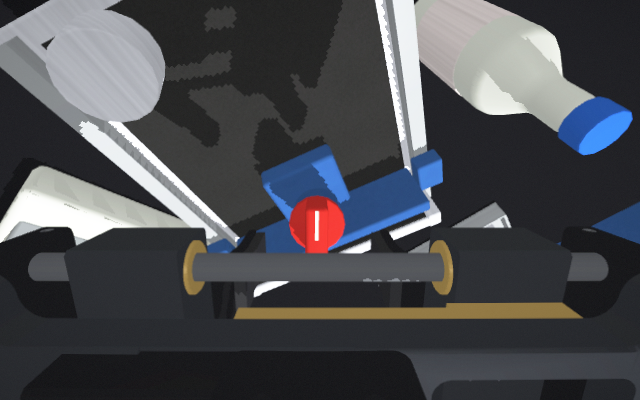

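The tab is centred at about (317,225) and stands vertical between the fingers, so it is aligned. Next I close on it and turn anticlockwise.

```bash
python3 -m handwheel '[[[0,0,0,0,0,0,0],[0,0,0,0,0,0,0],[0,0,0,0,0,0,0],[0,0,0,0,0,0,0],[0,0,0,0,0,0,0],[0,0,0,0,0,0,0]]]'
python3 -m handwheel '[[[0,0,-0.9,0,0,0,0],[0,0,-0.9,0,0,0,0],[0,0,-0.9,0,0,0,0],[0,0,-0.9,0,0,0,0],[0,0,-0.9,0,0,0,0],[0,0,-0.9,0,0,0,0],[0,0,-0.9,0,0,0,0],[0,0,-0.9,0,0,0,0],[0,0,-0.9,0,0,0,0],[0,0,-0.5,0,0,0,0],[0,0,0,0,0,0,0]]]'
python3 - <<'E'
from h import *
s=r.sense();print(s["moment"],s["joints"].round(0));R=np.array(s["ee_rot"]);print("back 60mm in tool frame",R.T@(-RS[:,1]*.06))
E
```

```text
time_s: 5.75
tcp_pos: [0.5999, 0.1131, 0.1593]
ee_rot: [[-0.61, -0.774, 0.169], [-0.596, 0.589, 0.545], [-0.521, 0.232, -0.821]]
wrist_force: [0.5, -0.3, -0.3]
gripper_width: 0.226
gripper_force: 0.0
time_s: 6.85
tcp_pos: [0.5999, 0.1132, 0.1592]
ee_rot: [[0.227, -0.959, 0.169], [-0.832, -0.101, 0.545], [-0.506, -0.264, -0.821]]
wrist_force: [0.7, -0.5, -0.1]
gripper_width: 0.008
gripper_force: 0.0
[-1.1768  0.4923 -0.0348] [  6.  19.  -4. -38. -58.  23.]
back 60mm in tool frame [ 0.0438  0.0226 -0.0342]
```

The fingers went fully shut with no grip force, so the tab was missed or slipped. I'll look before doing anything else.

Run:
```python
from h import *
a=cap("side","d3");b=cap("wrist","w3")
x=cv2.resize(a[160:280,200:340],None,fx=3.3,fy=3.3)[:,:,::-1];y=cv2.resize(b[130:290,210:430],None,fx=1.8,fy=2.475)[:,:,::-1]
cv2.imwrite("pics/c3.png",np.hstack([x[:396,:402],y[:396,:396]]))
```

```text
(no output)
```

View pics/c3.png

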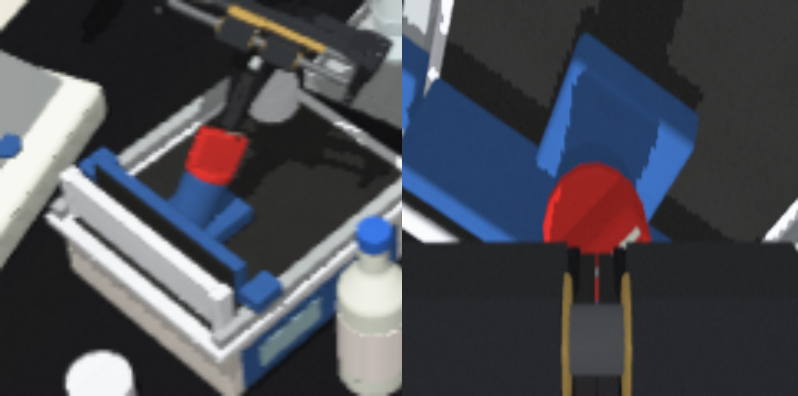

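The fingers closed beside the top of the tab and the knob has not turned (its white line is unmoved). My depth estimate was off, so I'll triangulate the white index line from the two wrist views.

Run:
```python
from h import *
c=cams.get_calibration("wrist");T=np.array(c["T_tool_cam"]);K=np.array(c["camera_matrix"])
def mk(p,R):
    M=np.eye(4);M[:3,:3]=R;M[:3,3]=p;W=M@T;Rr=W[:3,:3].T;return K,c["k1"],Rr,-Rr@W[:3,3]
U=lambda R:Ro.from_matrix(R).as_matrix()
R1=knobR(.75)@Ro.from_rotvec(np.radians(6)*np.array([.0384,.0342,-.0013])).as_matrix()
R1=knobR(1.17)@Ro.from_rotvec(-np.radians(6)*np.array([-.0384,-.0342,4.0013])).as_matrix()
C1=mk([.5836,.0559,.2457],R1)
C2=mk([.6006,.1128,.1606],U(np.array([[-0.609,-0.775,0.17],[-0.597,0.589,0.545],[-0.522,0.23,-0.821]])))
def feats(f,box):
    a=cv2.imread(f"pics/{f}.png");x0,y0,x1,y1=box;a=a[y0:y1,x0:x1]
    h=cv2.cvtColor(a,cv2.COLOR_BGR2HSV)
    m=((h[:,:,1]<110)&(h[:,:,2]>140)).astype(np.uint8)
    n,l,s,cc=cv2.connectedComponentsWithStats(m)
    return [(cc[i]+[x0,y0],s[i]+[x0,y0,0,0,0]) for i in range(1,n) if s[i,4]>4]
f1=feats("w1",(300,174,336,213));f2=feats("w2",(295,200,340,250));print(f1,f2)
P=tri(ray(C1,f1[0][0]),ray(C2,f2[0][0]));print("line mid",P,proj(C1,[P]),proj(C2,[P]))
S,D=cal("scene"),cal("side")
print("side",proj(D,[P]),"tcp side",proj(D,[r.sense()["tcp_pos"]]),"scene",proj(S,[P]))
```

```text
[(array([321.7255, 191.098 ]), array([317, 182,  10,  19,  51]))] [(array([316.4874, 225.3782]), array([315, 211,   4,  30, 119]))]
line mid [0.5928 0.0955 0.1726] [[321.6553 190.9786]] [[316.66   225.5054]]
side [[269.7296 201.2765]] tcp side [[264.6897 208.0533]] scene [[326.3481 220.0793]]
```

Run:
```python
from h import *
s=r.sense();p=np.array(s["tcp_pos"]);R=np.array(s["ee_rot"]);W=cal("wrist");D=cal("side");S=cal("scene")
for z in(0,-.019,-.04,-.06,-.1): print(z,"wrist",proj(W,[p+R[:,2]*z,p+R[:,2]*z+R[:,0]*.0095]).round(0).tolist(),"side",proj(D,[p+R[:,2]*z]).round(0).tolist(),"scene",proj(S,[p+R[:,2]*z]).round(0).tolist())
a=cv2.imread("pics/d3.png");b=cv2.imread("pics/w3.png")
def asc(im,x0,y0,x1,y1,st=1):
    h=cv2.cvtColor(im,cv2.COLOR_BGR2HSV)
    for y in range(y0,y1,st):
        o=""
        for x in range(x0,x1,1):
            H,Sx,V=h[y,x]
            o+= "R" if Sx>130 and (H<8 or H>170) and V>60 else "b" if Sx>110 and 95<H<130 and V>40 else "O" if Sx>100 and 8<=H<35 else "W" if V>150 else "." if V<35 else "-"
        print(y,o)
asc(a,245,185,300,222)
asc(b,270,190,362,275,2)
```

```text
0 wrist [[319.0, 228.0], [319.0, 215.0]] side [[265.0, 208.0]] scene [[331.0, 228.0]]
-0.019 wrist [[319.0, 238.0], [319.0, 224.0]] side [[267.0, 202.0]] scene [[328.0, 221.0]]
-0.04 wrist [[319.0, 252.0], [319.0, 236.0]] side [[270.0, 195.0]] scene [[325.0, 214.0]]
-0.06 wrist [[319.0, 268.0], [319.0, 250.0]] side [[273.0, 189.0]] scene [[322.0, 207.0]]
-0.1 wrist [[320.0, 318.0], [320.0, 295.0]] side [[278.0, 176.0]] scene [[316.0, 193.0]]
185 ....................-----.------...-----------.--------
186 ...................------.-----...---------------------
187 .................--------.-----..----------------------
188 ................---------------..----------------------
189 ..............----------------..--------W----------..--
190 .............-WWW-------------.-----WWW-------------...
191 ............-WWW--------------.-----------------------.
192 ..........-WWWWW-------------.----------------.--------
193 .........-WWWWW--------.-----.----------------...------
194 .......--WWWWW--------.-----..---------------.....-----
195 ......-WWWWWW--------.------...-------------......
[... 5036 characters left out ...]
---------------------
262 -----------------------------OOOO-------------------------------OOOO------------------------
264 -----------------------------OOOO-------------------------------OOOO------------------------
266 -----------------------------OOO--------------------------------OOOO------------------------
268 -----------------------------OOOO-------------------------------OOOO------------------------
270 -----------------------------OOO--------------------------------OOOO------------------------
272 -----------------------------OOOO-------------------------------OOOO------------------------
274 -----------------------------OOOO-------------------------------OOOO------------------------
```

Run:
```python
from h import *
print(r.grip_point_offset)
b=cv2.imread("pics/w2.png");g=cv2.cvtColor(b,cv2.COLOR_BGR2GRAY)
for y in range(222,256,2): print(y,"".join(" .:-=+*#%@"[min(9,int(g[y,x])*10//120)] for x in range(225,412,2)))
T=np.array(cams.get_calibration("wrist")["T_tool_cam"]);Ti=np.linalg.inv(T);K=np.array(cams.get_calibration("wrist")["camera_matrix"])
for z in(0,-.02,-.04):
  for x in(0.0095,0,-.0095):
    q=[(K@(Ti@np.array([x,y,z,1]))[:3]) for y in(-.03,.03)];print(z,x,[(v[:2]/v[2]).round(0).tolist() for v in q])
```

```text
0.0187
222 +++++=+------------------=+********##*##*%@@@@@@@@@@@@@@@@@@*+***++++++*++**#%@@@@@@@@#=----=%
224 @+++-------------------=+*******%#*##*##*%@@@@@@@@@@@@@@@@@@#+++++*+**+**#%@@@@@@@@%+-----=@@@
226 @@=------------------++*********##*******%@@@@@@@@@@@@@@@@@@*+***++*+**%@@@@@@@@@#=----=#@@@@@
228 @@@---------------=+********+****@#******%@@@@@@@@@@@@@@@@@@*++++++*#%@@@@@@@@@*-----=%@@@@@@@
230 @@@@--------::::=+***************@@**#***%@@@@@@@@@@@@@@@@@%++*+**#%@@@@@@@@%+:::-=%@@@@@@@@@@
232 @@@@@=-----:::::====+************@#******%@@@@@@@@@@@@@@@@@%*+**%@@@@@@@@#*---::::@@@@@@@@@@@@
234 @@@@@@=----:::::----+************%@#*****%@@@@@@@@@@@@@@@@@**#%@@@@@@@@%+-----::::#@@@@@@@@@=-
236 @@@@@@@=-=:::::----=+*************@@##***%@@@@@@@@@@@@@@@@@#%@@@@@@@@#---------::::@@@@@@@----
238 %@@@@@@@+=::::-----=+*****+********@@#*#*%@@@@@@@@@@@@@@@@@@@@@@@@%+----=------:::::@@@+--:---
240 +#@@@@@++:::::-----=+**************#@@***%@@@@@@@@@@@@@@@@@@@@@@#=----=%@+------::::+---:::-:-
242 ++*@@@#*-::::-----===*+*******+*****@@@**%@@@@@@@@@@@@@@@@@@@%+-----=@@@@#------::::::--:-:-::
244 
[... 279 characters left out ...]
-:::::::--:-:
250 #**+::::::-----======*************++*****%@@@@@@@@@%*-----=@@@@@@@@@@@@@+----------:::::::-::@
252 %%*------======+=====*******************##%@@@@@@@@#=====@@@@@@@@@@@@@==============--------@@
254 **********************************************************************************************
0 0.0095 [[274.0, 215.0], [363.0, 215.0]]
0 0 [[275.0, 228.0], [363.0, 228.0]]
0 -0.0095 [[275.0, 241.0], [362.0, 241.0]]
-0.02 0.0095 [[270.0, 224.0], [368.0, 224.0]]
-0.02 0 [[270.0, 239.0], [368.0, 239.0]]
-0.02 -0.0095 [[271.0, 253.0], [367.0, 253.0]]
-0.04 0.0095 [[264.0, 236.0], [374.0, 235.0]]
-0.04 0 [[265.0, 252.0], [373.0, 252.0]]
-0.04 -0.0095 [[266.0, 268.0], [373.0, 267.0]]
```

Three readings agree that the finger ends sit about 25–30 mm behind the reported TCP: the jaw gap in the wrist view, the tip row, and the side view. The fingers therefore closed above the tab. I'll back off, open, turn back and go in deeper in small steps, watching the force.

```bash
python3 -m handwheel '[[[0,0,0,0,0,-0.02,0.02],[0,0,0,0,0,-0.02,0.06],[0,0,1.3,0,0,0,0.06],[0,0,1.3,0,0,0,0.06],[0,0,1.3,0,0,0,0.06],[0,0,1.3,0,0,0,0.06],[0,0,1.3,0,0,0,0.06],[0,0,1.3,0,0,0,0.06],[0,0,0.8,0,0,0,0.06],[0,0,0,0,0,0,0.06],[0,0,0,0,0,0.02,0.06],[0,0,0,0,0,0.02,0.06]]]'
python3 -m handwheel '[[[0,0,0,0,0,0.005,0.06],[0,0,0,0,0,0.005,0.06],[0,0,0,0,0,0,0.06]]]'
python3 - <<'E'
from h import *
R=knobR(1.17);d(np.array([.600,.107,.169])+R[:,2]*.022,R);print(r.sense()["wrist_force"],r.sense()["moment"])
E
```

```text
time_s: 8.15
tcp_pos: [0.6004, 0.1132, 0.1596]
ee_rot: [[-0.609, -0.775, 0.171], [-0.597, 0.589, 0.545], [-0.523, 0.23, -0.821]]
wrist_force: [0.5, -0.4, -0.3]
gripper_width: 0.685
gripper_force: 0.0
time_s: 8.45
tcp_pos: [0.6016, 0.1186, 0.151]
ee_rot: [[-0.61, -0.774, 0.168], [-0.597, 0.589, 0.545], [-0.521, 0.232, -0.821]]
wrist_force: [0.1, 0.4, 0.4]
gripper_width: 0.686
gripper_force: 0.0
rot u [-0.0298 -0.0255 -0.0108] shift now-frame [-0.0015 -0.0014  0.0006] target-frame [-0.0015 -0.0014  0.0006] t 8.45 j [  6.  20.  -4. -38. -57. -28.]
[0.0728 0.371  0.3725] [-1.1003  0.3871  0.0478]
```

```bash
python3 -m handwheel '[[[0,0,0,0,0,0.004,0.06],[0,0,0,0,0,0.004,0.06],[0,0,0,0,0,0,0.06]]]' | grep -E "force"
python3 -m handwheel '[[[0,0,0,0,0,0.003,0.06],[0,0,0,0,0,0.002,0.06],[0,0,0,0,0,0,0.06]]]' | grep -E "force|pos"
python3 -m handwheel '[[[0,0,0,0,0,0,0],[0,0,0,0,0,0,0],[0,0,0,0,0,0,0],[0,0,0,0,0,0,0],[0,0,0,0,0,0,0],[0,0,0,0,0,0,0],[0,0,0,0,0,0,0],[0,0,0,0,0,0,0],[0,0,0,0,0,0,0],[0,0,0,0,0,0,0]]]'
```

```text
wrist_force: [-0.1, 0.1, -0.0]
gripper_force: 0.0
tcp_pos: [0.6036, 0.1258, 0.1401]
wrist_force: [-0.1, 0.7, 0.2]
gripper_force: 0.0
time_s: 10.05
tcp_pos: [0.6047, 0.125, 0.1402]
ee_rot: [[-0.61, -0.773, 0.171], [-0.596, 0.591, 0.544], [-0.522, 0.23, -0.821]]
wrist_force: [4.6, -3.1, -4.0]
gripper_width: 0.161
gripper_force: 30.0
```

The tab is gripped: 14 mm opening at 30 N. Now I'll loosen it.

```bash
python3 -m handwheel '[[[0,0,-0.8,0,0,0,0],[0,0,-0.8,0,0,0,0],[0,0,-0.8,0,0,0,0],[0,0,-0.8,0,0,0,0],[0,0,-0.8,0,0,0,0],[0,0,-0.8,0,0,0,0],[0,0,-0.8,0,0,0,0],[0,0,-0.8,0,0,0,0],[0,0,-0.8,0,0,0,0],[0,0,-0.8,0,0,0,0],[0,0,-0.8,0,0,0,0],[0,0,0,0,0,0,0]]]'
python3 - <<'E'
from h import *
s=r.sense();R=np.array(s["ee_rot"]);print(s["moment"],s["joints"].round(0),"q",.75+Ro.from_matrix(knobR(.75).T@R).as_rotvec());print("back 60mm in tool frame",R.T@(-RS[:,1]*.06))
E
```

```text
time_s: 11.25
tcp_pos: [0.6052, 0.1248, 0.1402]
ee_rot: [[0.249, -0.953, 0.172], [-0.831, -0.119, 0.544], [-0.498, -0.278, -0.822]]
wrist_force: [6.1, -3.2, -3.2]
gripper_width: 0.151
gripper_force: 30.0
[-2.5685 -0.7142 -0.9323] [  7.  20.  -5. -39. -56.  25.] q [0.7543 0.7555 0.2484]
back 60mm in tool frame [ 0.0433  0.0235 -0.0342]
```

```bash
python3 -m handwheel '[[[0,0,0,0.0036,0.002,-0.0029,0],[0,0,0,0.0072,0.0039,-0.0057,0],[0,0,0,0.0072,0.0039,-0.0057,0],[0,0,0,0.0072,0.0039,-0.0057,0],[0,0,0,0.0072,0.0039,-0.0057,0],[0,0,0,0.0072,0.0039,-0.0057,0],[0,0,0,0.0072,0.0039,-0.0057,0],[0,0,0,0,0,0,0],[0,0,0,0,0,0,0]]]'
python3 - <<'E'
from h import *
s=r.sense();R=np.array(s["ee_rot"]);print(RS.T@(s["tcp_pos"]-np.array([.6052,.1248,.1402])))
a=cap("side","d4");b=cap("scene","s4")
cv2.imwrite("pics/c4.png",np.hstack([cv2.resize(a[170:290,210:340],None,fx=3,fy=3),cv2.resize(b[190:310,255:395],None,fx=3,fy=3)])[:,:,::-1][:,:800])
E
```

```text
time_s: 12.15
tcp_pos: [0.5857, 0.0626, 0.1402]
ee_rot: [[0.247, -0.954, 0.171], [-0.831, -0.118, 0.544], [-0.498, -0.276, -0.822]]
wrist_force: [3.6, -2.9, -3.5]
gripper_width: 0.157
gripper_force: 30.0
[-0.0005 -0.0652 -0.    ]
```

View pics/c4.png

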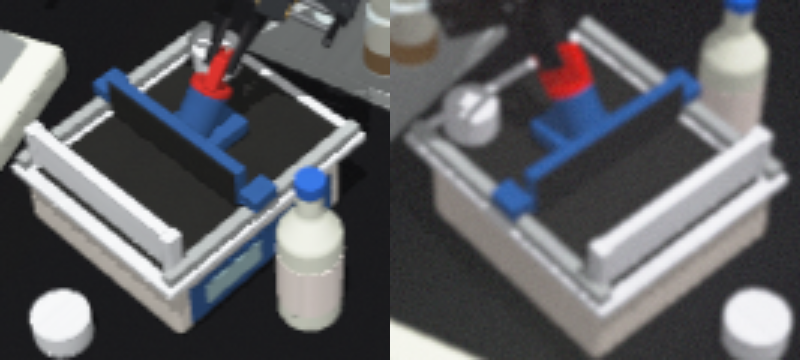

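The knob is held and the bar has slid back about 65 mm. The gap is open and tin_b is clear. Now I'll work out the gap and release the knob.

Run:
```python
from h import *
S,D=cal("scene"),cal("side")
sd=lambda p:(p[0]/3+210,p[1]/3+170)
sc=lambda p:((p[0]-390)/3+255,p[1]/3+190)
for n,C,p in(("fix R side",D,sd((182,230))),("fix L side",D,sd((38,124))),("fix R sc",S,sc((768,130))),("fix L sc",S,sc((597,240))),
 ("bar R side",D,sd((243,170))),("bar L side",D,sd((112,82))),("bar R sc",S,sc((695,85))),("bar L sc",S,sc((530,176)))):
    print(n,RS.T@(onz(C,p,.140)-SO))
# retreat: delta
s=r.sense();R=np.array(s["ee_rot"]);print(s["tcp_pos"])
# cap: white line etc. bottle target hover with closing along shaker x
g=np.array([.484,-.263,0]);p=np.array([g[0],g[1],.25]);d(p,downR(-107))
```

```text
fix R side [-0.0953  0.081   0.14  ]
fix L side [0.0917 0.0851 0.14  ]
fix R sc [-0.0948  0.0939  0.14  ]
fix L sc [0.0937 0.0837 0.14  ]
bar R side [-0.0871 -0.0036  0.14  ]
bar L side [0.0807 0.0024 0.14  ]
bar R sc [-0.0868  0.0151  0.14  ]
bar L sc [ 0.0894 -0.0017  0.14  ]
[0.5857 0.0627 0.1402]
rot u [-1.4862  5.6548  4.6164] shift now-frame [ 0.1908  0.1052 -0.2847] target-frame [ 0.3412  0.002  -0.1098] t 12.25 j [  0.  20.  -6. -39. -59.  30.]
```

```bash
python3 -m handwheel '[[[0,0,0,0.0043,0.0023,-0.0034,0],[0,0,0,0.0043,0.0023,-0.0034,0],[0,0,0,0,0,0,0],[0,0,0,0,0,0,0.05],[0,0,0,0,0,0,0.05],[0,0,0,0,0,0,0.05],[0,0,0,0,0,0,0.05],[0,0,0,0,0,0,0.05],[0,0,0,0,0,0,0.05]]]'
python3 -m handwheel '[[[0,0,0,0,0,-0.02,0.05],[0,0,0,0,0,-0.03,0.05],[0,0,0,0,0,-0.04,0.05],[0,0,0,0,0,-0.03,0.087],[0,0,1.2,0,0,0,0.087],[0,0,1.2,0,0,0,0.087],[0,0,0.6,0,0,0,0.087],[0,1.16,0,0,0,0,0.087],[0,1.16,0,0,0,0,0.087],[0,1.16,0,0,0,0,0.087],[0,1.16,0,0,0,0,0.087],[0,1.16,0,0,0,0,0.087]]]'
python3 - <<'E'
from h import *
s=r.sense();print(s["gripper_force"])
d([.484,-.263,.25],downR(-107))
E
```

```text
time_s: 13.15
tcp_pos: [0.5813, 0.0524, 0.1406]
ee_rot: [[0.248, -0.954, 0.169], [-0.83, -0.119, 0.545], [-0.5, -0.275, -0.821]]
wrist_force: [-0.9, -0.6, -0.4]
gripper_width: 0.556
gripper_force: 0.0
time_s: 14.35
tcp_pos: [0.5614, -0.0129, 0.2403]
ee_rot: [[-0.145, -0.984, 0.107], [-0.989, 0.143, -0.028], [0.012, -0.11, -0.994]]
wrist_force: [-0.4, -1.3, -0.1]
gripper_width: 0.997
gripper_force: 0.0
0.0
rot u [-1.0556 -0.0383  1.4446] shift now-frame [ 0.2588  0.0393 -0.0109] target-frame [ 0.2618  0.0009 -0.0097] t 14.35 j [ 17.  10. -10.   4. -64. -27.]
```

```bash
python3 -m handwheel '[[[-0.53,-0.02,0.72,0,0,0,0.087],[-0.53,-0.02,0.72,0,0,0,0.087],[0,0,0,0.04,0,-0.01,0.087],[0,0,0,0.044,0,0,0.087],[0,0,0,0.045,0,0,0.087],[0,0,0,0.045,0,0,0.087],[0,0,0,0.044,0,0,0.087],[0,0,0,0.044,0,0,0.087],[0,0,0,0,0,0,0.087],[0,0,0,0,0,0,0.087]]]' | grep pos
python3 - <<'E'
from h import *
C=cal("wrist");s=r.sense();im=cap("wrist","w5")
h=cv2.cvtColor(im,cv2.COLOR_RGB2HSV);m=cv2.inRange(h,(6,150,100),(17,255,255))
n,l,st,c=cv2.connectedComponentsWithStats(m)
for i in range(1,n):
    if st[i,4]>100: print(st[i],c[i],onz(C,c[i],.1), onz(C,(st[i,0]+st[i,2]/2,st[i,1]+st[i,3]/2),.1))
print(proj(C,[[.484,-.263,.1]]))
d([.484,-.263,.024],downR(-107))
E
```

```text
tcp_pos: [0.4842, -0.2646, 0.2479]
[400  18  31  43 221] [408.2262  46.4253] [ 0.3511 -0.3768  0.1   ] [ 0.3424 -0.381   0.1   ]
[414 115  42  41 724] [434.     140.6657] [ 0.345  -0.2745  0.1   ] [ 0.3428 -0.2797  0.1   ]
[ 484  140   45   39 1361] [506.0654 158.4071] [ 0.2703 -0.231   0.1   ] [ 0.27   -0.2296  0.1   ]
[ 299  168   37   38 1069] [316.6604 186.3601] [ 0.4855 -0.2636  0.1   ] [ 0.4848 -0.2626  0.1   ]
[446 233  28  20 245] [457.6122 241.7388] [ 0.3418 -0.1474  0.1   ] [ 0.3393 -0.1449  0.1   ]
[[318.0237 186.4442]]
rot u [ 0.0374  0.0389 -0.0012] shift now-frame [ 0.0003 -0.0001  0.2239] target-frame [-0.0006  0.0008  0.2239] t 15.4 j [-12.  13.  -4.  -0. -73.  -5.]
```

```bash
python3 -m handwheel '[[[0,0,0,0,-0.001,0.04,0.087],[0,0,0,0,0,0.04,0.087],[0,0,0,0,0,0.04,0.087],[0,0,0,0,0,0.035,0.087],[0,0,0,0,0,0.025,0.087],[0,0,0,0,0,0.01,0.087],[0,0,0,0,0,0.005,0.087],[0,0,0,0,0,0,0.087]]]' | grep -E "pos|force"
python3 -m handwheel '[[[0,0,0,0,0,0.005,0.087],[0,0,0,0,0,0.005,0.087],[0,0,0,0,0,0.005,0.087],[0,0,0,0,0,0.005,0.087],[0,0,0,0,0,0.005,0.087],[0,0,0,0,0,0.004,0.087],[0,0,0,0,0,0,0.087]]]' | grep -E "pos|force"
python3 - <<'E'
from h import *
im=cap("wrist","w6");g=cv2.cvtColor(im,cv2.COLOR_RGB2HSV)
for y in range(190,262,3): print(y,"".join("O" if g[y,x,1]>130 and 5<g[y,x,0]<18 else "@" if g[y,x,2]>150 else "-" if g[y,x,2]>45 else "." for x in range(210,430,2)))
E
```

```text
tcp_pos: [0.486, -0.2628, 0.0535]
wrist_force: [1.2, -0.1, -0.2]
gripper_force: 0.0
tcp_pos: [0.4846, -0.263, 0.0233]
wrist_force: [-0.2, -0.5, -0.1]
gripper_force: 0.0
190 -------------------------------------------------------------------------------------------------------.......
193 -------------------------------------------------------------------------------------------------------.......
196 -------------------------------------------------------------------@@-----------------------------------......
199 --------------------------------------------------------------------@@@@--------------------------------......
202 --------------------------------------------------------------------------------------------------------......
205 --------------------------------------------------------------------------------------------------------......
208 --------------------------------------------------------------------------------------------------------......
211 ---------------------------------------------------------------------------------------------------------.....
214 -------
[... 1128 characters left out ...]
......-...
244 --..............--------------@@@@@@OOOOOOOOOOOOOOOOOOOOOOOOOOOOOOOOOOO@@@@@@@---------------.................
247 ................--------------@@@@@OOOOOOOOOOOOOOOOOOOOOOOOOOOOOOOOOOOOOO@@@@@---------------.................
250 ................-------------@@@@@@OOOOOOOOOOOOOOOOOOOOOOOOOOOOOOOOOOOOOOO@@@@@--------------.................
253 --------------------------------------------------------------------------------------------------------------
256 --------------------------------------------------------------------------------------------------------------
259 --------------------------------------------------------------------------------------------------------------
```

```bash
python3 -m handwheel '[[[0,0,0,0,0,0.004,0.087],[0,0,0,0,0,0.004,0.087],[0,0,0,0,0,0,0],[0,0,0,0,0,0,0],[0,0,0,0,0,0,0],[0,0,0,0,0,0,0],[0,0,0,0,0,0,0],[0,0,0,0,0,0,0],[0,0,0,0,0,0,0],[0,0,0,0,0,0,0],[0,0,0,0,0,0,0]]]' | grep -E "time|pos|force|width"
python3 -m handwheel '[[[0,0,0,0,0,-0.01,0],[0,0,0,0,0,-0.02,0],[0,0,0,0,0,-0.035,0],[0,0,0,0,0,-0.04,0],[0,0,0,0,0,-0.04,0],[0,0,0,0,0,-0.04,0],[0,0,0,0,0,-0.02,0],[0,0,0,0,0,0,0]]]' | grep -E "time|pos|force|width"
python3 - <<'E'
from h import *
# gap: fixed face .085, bar face .0727-.0765
fy=.085; by=.0727-.0765
p=SO+RS@np.array([0,(fy+by)/2,.2]);print(by,p);d(p,downR(-107))
E
```

```text
time_s: 18.05
tcp_pos: [0.4853, -0.2631, 0.0162]
wrist_force: [1.1, 0.6, 0.8]
gripper_width: 0.591
gripper_force: 30.0
time_s: 18.85
tcp_pos: [0.4872, -0.2646, 0.225]
wrist_force: [-0.1, -1.1, -3.3]
gripper_width: 0.588
gripper_force: 30.0
-0.003799999999999998 [0.6085 0.144  0.2   ]
rot u [-0.04    0.0355  0.008 ] shift now-frame [-0.4261  0.0033  0.0266] target-frame [-0.4262  0.0035  0.025 ] t 18.85 j [-12.  14.  -6.  -0. -70.  -5.]
```

```bash
python3 -m handwheel '[[[0,0,0,-0.02,0,0,0],[0,0,0,-0.04,0,0,0],[0,0,0,-0.042,0,0,0],[0,0,0,-0.042,0,0,0],[0,0,0,-0.042,0,0,0],[0,0,0,-0.042,0,0,0],[0,0,0,-0.042,0,0,0],[0,0,0,-0.042,0,0,0],[0,0,0,-0.042,0,0,0],[0,0,0,-0.04,0.003,0,0],[0,0,0,-0.032,0,0,0],[0,0,0,0,0,0,0]]]' | grep -E "time|pos|force|width"
python3 - <<'E'
from h import *
p=SO+RS@np.array([0,.0405,.1032]);d(p,downR(-107))
s=r.sense();P=np.array(s["tcp_pos"]);S,D=cal("scene"),cal("side")
a=cap("scene","s7");b=cap("side","d7")
# orange cap check
for C,im in((S,a),(D,b)):
    h=cv2.cvtColor(im,cv2.COLOR_RGB2HSV);m=cv2.inRange(h,(6,150,100),(17,255,255));n,l,st,c=cv2.connectedComponentsWithStats(m)
    print([c[i].round(0) for i in range(1,n) if st[i,4]>15], proj(C,[P+[0,0,.075]]))
# bar edges in the d7/s7 expected pixels, printed for check of rows along shaker x=-.06 line, z=.14
for nm,C,im in(("scene",S,a),("side",D,b)):
  for X in(-.07,.07):
    ys=np.arange(-.03,.105,.003);px=proj(C,[SO+RS@np.array([X,y,.14]) for y in ys]).round().astype(int)
    print(nm,X,[(round(float(y),3),im[v,u].tolist()) for y,(u,v) in zip(ys,px)])
E
```

```text
time_s: 20.05
tcp_pos: [0.6066, 0.1478, 0.2191]
wrist_force: [-0.1, -0.0, -2.2]
gripper_width: 0.589
gripper_force: 30.0
rot u [0.0725 0.0164 0.0424] shift now-frame [ 0.0034 -0.0038  0.1159] target-frame [ 0.0032 -0.0029  0.1159] t 20.05 j [ 28.  21.   4.  -0. -73. -45.]
[array([214.,  43.]), array([216.,  53.]), array([214.,  64.]), array([240., 134.]), array([290., 139.]), array([264., 146.]), array([306., 160.]), array([346., 188.]), array([349., 197.])] [[344.3364 195.1321]]
[array([410., 147.]), array([398., 165.]), array([249., 174.]), array([246., 182.]), array([416., 183.]), array([385., 198.])] [[251.8551 180.3498]]
scene -0.07 [(-0.03, [123, 122, 115]), (-0.027, [126, 124, 115]), (-0.024, [129, 128, 118]), (-0.021, [126, 123, 119]), (-0.018, [129, 126, 119]), (-0.015, [130, 127, 120]), (-0.012, [136, 134, 126]), (-0.009, [130, 131, 123]), (-0.006, [134, 134, 125]), (-0.003, [146, 139, 127]), (-0.0, [145, 136, 118]), (0.003, [132, 112, 86]), (0.006, [113, 87, 57]), (0.009, [113, 87, 57]), (0.012, [111, 84, 57]), (0.015, [100, 83, 63]), (0.018, [97, 89, 81]), (0.021, [100, 1
[... 3328 characters left out ...]
, (0.024, [102, 106, 107]), (0.027, [102, 105, 106]), (0.03, [102, 105, 106]), (0.033, [152, 157, 157]), (0.036, [172, 177, 177]), (0.039, [190, 194, 194]), (0.042, [191, 194, 194]), (0.045, [191, 194, 194]), (0.048, [191, 196, 194]), (0.051, [175, 179, 178]), (0.054, [190, 195, 195]), (0.057, [191, 196, 195]), (0.06, [191, 196, 195]), (0.063, [176, 180, 180]), (0.066, [190, 195, 195]), (0.069, [191, 196, 196]), (0.072, [191, 196, 196]), (0.075, [191, 196, 196]), (0.078, [177, 182, 181]), (0.081, [191, 197, 195]), (0.084, [130, 134, 133]), (0.087, [246, 246, 247]), (0.09, [244, 244, 246]), (0.093, [245, 246, 247]), (0.096, [245, 246, 247]), (0.099, [172, 173, 175]), (0.102, [173, 175, 178])]
```

```bash
python3 -m handwheel '[[[0,0,0,-0.006,-0.003,0.02,0],[0,0,0,0,0,0.03,0],[0,0,0,0,0,0.03,0],[0,0,0,0,0,0.02,0],[0,0,0,0,0,0.01,0],[0.07,0,0,0,0,0,0],[0,0,0,0,0,0,0]]]' | grep -E "time|pos|rot|force|width"
python3 -m handwheel '[[[0,0,0,0,0,0.002,0],[0,0,0,0,0,0.002,0],[0,0,0,0,0,0,0]]]' | grep -E "time|pos|force|width"
python3 - <<'E'
from h import *
p=SO+RS@np.array([0,.050,.1032]);d(p,downR(-107))
E
```

```text
time_s: 20.85
tcp_pos: [0.6118, 0.1493, 0.1136]
ee_rot: [[-0.292, -0.956, 0.006], [-0.956, 0.292, 0.002], [-0.004, -0.005, -1.0]]
wrist_force: [-0.0, 0.5, -2.8]
gripper_width: 0.586
gripper_force: 30.0
time_s: 21.15
tcp_pos: [0.6115, 0.1498, 0.109]
wrist_force: [-1.0, -0.6, -1.6]
gripper_width: 0.592
gripper_force: 30.0
rot u [-0.0383  0.0406  0.0049] shift now-frame [-0.003   0.0012  0.0058] target-frame [-0.003   0.0012  0.0058] t 21.15 j [ 28.  26.  -5.  -0. -58. -45.]
```

```bash
python3 -m handwheel '[[[0,0,0,0,0,0.002,0],[0,0,0,0,0,0.002,0],[0,0,0,0,0,0,0]]]' | grep -E "pos|force"
python3 -m handwheel '[[[0,0,0,0,0,0.0015,0],[0,0,0,0,0,0,0]]]' | grep -E "pos|force"
```

```text
tcp_pos: [0.6112, 0.1497, 0.1042]
wrist_force: [-0.2, -0.5, -2.5]
gripper_force: 30.0
tcp_pos: [0.6116, 0.1498, 0.1033]
wrist_force: [-1.4, 0.2, -1.1]
gripper_force: 30.0
```

```bash
python3 -m handwheel '[[[0,0,0,0,0,0.001,0],[0,0,0,0,0,0,0]]]' | grep -E "pos|force"
python3 -m handwheel '[[[0,0,0,0,0,0.001,0],[0,0,0,0,0,0,0]]]' | grep -E "pos|force"
```

```text
tcp_pos: [0.6117, 0.1498, 0.1033]
wrist_force: [-2.2, 0.4, 3.9]
gripper_force: 30.0
tcp_pos: [0.6118, 0.1498, 0.1032]
wrist_force: [-2.8, -0.3, 8.3]
gripper_force: 30.0
```

```bash
python3 -m handwheel '[[[0,0,0,0,0,0,0.075],[0,0,0,0,0,0,0.075],[0,0,0,0,0,0,0.075],[0,0,0,0,0,0,0.075],[0,0,0,0,0,-0.02,0.075],[0,0,0,0,0,-0.04,0.075],[0,0,0,0,0,-0.04,0.075],[0,0,0,0,0,-0.04,0.075],[0,0,0,0,0,-0.01,0.075],[0,0,0,0,0,0,0.075]]]' | grep -E "time|pos|force|width"
python3 - <<'E'
from h import *
R=knobR(.25);p=np.array([.5813,.0524,.1406])-R[:,2]*.12;print(p);d(p,R)
a=cap("scene","s8");b=cap("side","d8");
cv2.imwrite("pics/c8.png",np.hstack([cv2.resize(b[150:290,210:340],None,fx=3,fy=3),cv2.resize(a[170:310,265:395],None,fx=3,fy=3)])[:,:,::-1])
for n,im in(("scene",a),("side",b)):
    C=cal(n);h=cv2.cvtColor(im,cv2.COLOR_RGB2HSV);m=cv2.inRange(h,(6,150,100),(17,255,255));k,l,st,c=cv2.connectedComponentsWithStats(m)
    print([(c[i].round(1),st[i,4]) for i in range(1,k) if st[i,4]>15], proj(C,[SO+RS@np.array([0,.05,.18])]))
E
```

```text
time_s: 23.05
tcp_pos: [0.6117, 0.1498, 0.2532]
wrist_force: [-0.5, -0.4, -1.4]
gripper_width: 0.862
gripper_force: 0.0
[ 0.5612 -0.0134  0.2389]
rot u [ 1.38   -5.6599 -4.6018] shift now-frame [0.1709 0.0008 0.0131] target-frame [ 0.1297  0.0715 -0.0863] t 23.05 j [ 28.  20.   7.   0. -76. -45.]
[(array([214.7,  42.2]), np.int32(80)), (array([213.6,  62.7]), np.int32(98)), (array([239.5, 134.3]), np.int32(138)), (array([289.5, 138.8]), np.int32(143)), (array([263.6, 145.6]), np.int32(149)), (array([305.6, 160.2]), np.int32(174)), (array([341.2, 229.9]), np.int32(227))] [[343.0674 231.3283]]
[(array([410.3, 146.7]), np.int32(134)), (array([397.7, 165.3]), np.int32(144)), (array([415.6, 182.7]), np.int32(162)), (array([384.7, 197.7]), np.int32(177)), (array([253.6, 209.9]), np.int32(202))] [[253.1315 211.4701]]
```

The bottle stands upright where planned: the cap reads (341,230) in scene against (343,231) predicted, and side also matches. Back to the knob.

```bash
python3 -m handwheel '[[[0,0,0,0.03,0,-0.03,0.06],[0,0,0,0.045,0,0,0.06],[0,0,0,0.05,0,0,0.06],[0,0,0,0.046,0,0,0.06],[0,-1.166,0,0,0,0,0.06],[0,-1.166,0,0,0,0,0.06],[0,-1.166,0,0,0,0,0.06],[0,-1.166,0,0,0,0,0.06],[0,-1.166,0,0,0,0,0.06],[0,0,-1.2,0,0,0,0.06],[0,0,-1.2,0,0,0,0.06],[0,0,-1.2,0,0,0,0.06]]]' >/dev/null
python3 -m handwheel '[[[0,0,-1.2,0,0,0,0.06],[0,0,0,0,0,0,0.06],[0,0,0,0,0,0,0.06]]]' | grep -E "time|pos"
python3 - <<'E'
from h import *
R=knobR(.25);p=np.array([.5813,.0524,.1406])-R[:,2]*.07;d(p,R)
E
```

```text
time_s: 24.65
tcp_pos: [0.5602, -0.0141, 0.2788]
rot u [-0.0149  0.0246  0.0052] shift now-frame [0.0199 0.0101 0.0832] target-frame [0.0197 0.0099 0.0832] t 24.65 j [ -8.  13.   4. -36. -78.  26.]
```

```bash
python3 -m handwheel '[[[0,0,0,0.02,0.01,0.02,0.06],[0,0,0,0,0,0.03,0.06],[0,0,0,0,0,0.033,0.06],[0,0,0,0,0,0,0.06]]]' | grep -E "time|pos"
python3 - <<'E'
from h import *
R=knobR(.25);p=np.array([.5813,.0524,.1406]);d(p,R)
E
```

```text
time_s: 25.05
tcp_pos: [0.5679, 0.0159, 0.195]
rot u [ 0.0401  0.0544 -0.0128] shift now-frame [ 0.0009 -0.0025  0.0668] target-frame [ 0.0005 -0.0022  0.0669] t 25.05 j [ -5.  16.  -3. -37. -68.  30.]
```

```bash
python3 -m handwheel '[[[0,0,0,0,-0.002,0.02,0.06],[0,0,0,0,0,0.02,0.06],[0,0,0,0,0,0.015,0.06],[0,0,0,0,0,0.007,0.06],[0,0,0,0,0,0.005,0.06],[0,0,0,0,0,0,0.06]]]' | grep -E "time|pos|force"
python3 -m handwheel '[[[0,0,0,0,0,0,0],[0,0,0,0,0,0,0],[0,0,0,0,0,0,0],[0,0,0,0,0,0,0],[0,0,0,0,0,0,0],[0,0,0,0,0,0,0],[0,0,0,0,0,0,0],[0,0,0,0,0,0,0],[0,0,0,0,0,0,0],[0,0,0,0,0,0,0]]]'
python3 - <<'E'
from h import *
s=r.sense();R=np.array(s["ee_rot"]);print("fwd 10mm in tool frame",R.T@(RS[:,1]*.01))
E
```

```text
time_s: 25.65
tcp_pos: [0.5839, 0.0508, 0.1456]
wrist_force: [-0.4, 0.3, -0.1]
gripper_force: 0.0
time_s: 26.65
tcp_pos: [0.5816, 0.0511, 0.1449]
ee_rot: [[0.253, -0.953, 0.166], [-0.825, -0.123, 0.551], [-0.505, -0.277, -0.818]]
wrist_force: [-6.0, -0.2, 1.2]
gripper_width: 0.154
gripper_force: 30.0
fwd 10mm in tool frame [-0.0072 -0.004   0.0058]
```

```bash
python3 -m handwheel '[[[0,0,0,-0.0036,-0.002,0.0029,0],[0,0,0,-0.0054,-0.003,0.0044,0],[0,0,0,-0.0054,-0.003,0.0044,0],[0,0,0,-0.0036,-0.002,0.0029,0],[0,0,0,-0.0036,-0.002,0.0029,0],[0,0,0,0,0,0,0]]]' | grep -E "time|pos|force"
for i in 1; do python3 -m handwheel '[[[0,0,0,-0.0014,-0.0008,0.0012,0],[0,0,0,-0.0014,-0.0008,0.0012,0],[0,0,0,0,0,0,0]]]' | grep -E "pos|wrist"; done
python3 - <<'E'
from h import *
s=r.sense();print("moved y",RS.T@(s["tcp_pos"]-np.array([.5816,.0511,.1449])),"F sh",RS.T@s["wrist_force"])
E
```

```text
time_s: 27.25
tcp_pos: [0.5908, 0.0805, 0.1449]
wrist_force: [-5.6, 0.7, 0.8]
gripper_force: 30.0
tcp_pos: [0.5918, 0.0837, 0.1449]
wrist_force: [-6.2, -0.2, 2.4]
moved y [ 0.0003  0.0342 -0.    ] F sh [-5.8421 -1.9999  2.3637]
```

```bash
python3 -m handwheel '[[[0,0,0,-0.0014,-0.0008,0.0012,0],[0,0,0,0,0,0,0]]]' | grep -E "pos|wrist"
python3 -m handwheel '[[[0,0,0,-0.0014,-0.0008,0.0012,0],[0,0,0,0,0,0,0]]]' | grep -E "pos|wrist"
python3 -m handwheel '[[[0,0,0,-0.0007,-0.0004,0.0006,0],[0,0,0,0,0,0,0]]]' | grep -E "pos|wrist"
python3 - <<'E'
from h import *
s=r.sense();print("moved y",RS.T@(s["tcp_pos"]-np.array([.5816,.0511,.1449])),"F sh",RS.T@s["wrist_force"])
E
```

```text
tcp_pos: [0.5922, 0.0849, 0.1449]
wrist_force: [-7.8, -3.5, 2.7]
tcp_pos: [0.5923, 0.085, 0.1449]
wrist_force: [-9.9, -7.7, 5.4]
tcp_pos: [0.5923, 0.0851, 0.1449]
wrist_force: [-11.8, -9.6, 7.1]
moved y [ 0.0003  0.0356 -0.    ] F sh [ -8.4937 -12.6386   7.0938]
```

The bar has stopped against the bottle with about 12 N of push, so the bottle is snug. Now I'll tighten.

```bash
python3 -m handwheel '[[[0,0,0.9,0,0,0,0],[0,0,0.9,0,0,0,0],[0,0,0.9,0,0,0,0],[0,0,0.9,0,0,0,0],[0,0,0.9,0,0,0,0],[0,0,0.9,0,0,0,0],[0,0,0.9,0,0,0,0],[0,0,0.9,0,0,0,0],[0,0,0.9,0,0,0,0],[0,0,0.9,0,0,0,0],[0,0,0.9,0,0,0,0],[0,0,0.5,0,0,0,0]]]'
python3 -m handwheel '[[[0,0,0,0,0,0,0],[0,0,0,0,0,0,0]]]' | grep -E "force|width"
python3 - <<'E'
from h import *
s=r.sense();R=np.array(s["ee_rot"]);print("q",.75+Ro.from_matrix(knobR(.75).T@R).as_rotvec()[2],RS.T@(s["tcp_pos"]-np.array([.5816,.0511,.1449])),"F sh",RS.T@s["wrist_force"])
E
```

```text
time_s: 29.35
tcp_pos: [0.5931, 0.0849, 0.1449]
ee_rot: [[-0.729, -0.664, 0.167], [-0.492, 0.677, 0.547], [-0.476, 0.316, -0.82]]
wrist_force: [-9.9, -9.9, 5.2]
gripper_width: 0.157
gripper_force: 30.0
wrist_force: [-9.2, -10.7, 5.2]
gripper_width: 0.159
gripper_force: 30.0
q 1.3335364543208759 [ 0.0011  0.0356 -0.    ] F sh [ -5.7043 -12.9728   5.1871]
```

```bash
python3 -m handwheel '[[[0,0,0,0,0,0,0.06],[0,0,0,0,0,0,0.06],[0,0,0,0,0,0,0.06],[0,0,0,0,0,0,0.06],[0,0,0,0,0,0,0.06],[0,0,0,0,0,0,0.06],[0,0,0,0,0,0,0.06],[0,0,0,0,0,-0.02,0.06],[0,0,0,0,0,-0.03,0.06],[0,0,0,0,0,-0.04,0.06],[0,0,0,0,0,-0.03,0.06],[0,0,0,0,0,0,0.06]]]' | grep -E "time|pos|force|width"
python3 - <<'E'
from h import *
a=cap("scene","s9");b=cap("side","d9");w=cap("wrist","w9")
x=np.hstack([cv2.resize(b[150:290,210:340],None,fx=2.5,fy=2.5),cv2.resize(a[150:310,225:395],None,fx=2.5*140/160,fy=2.5*140/160)])
y=cv2.resize(w[130:260,230:410],None,fx=1.7,fy=1.7)
o=np.zeros((350+y.shape[0],x.shape[1],3),np.uint8);o[:350]=x[:350];o[350:,:y.shape[1]]=y
cv2.imwrite("pics/c9.png",o[:600,:,::-1]);print(o.shape)
E
```

```text
time_s: 30.75
tcp_pos: [0.5769, 0.02, 0.2479]
wrist_force: [0.4, 0.0, 0.7]
gripper_width: 0.69
gripper_force: 0.0
(571, 697, 3)
```

View pics/c9.png

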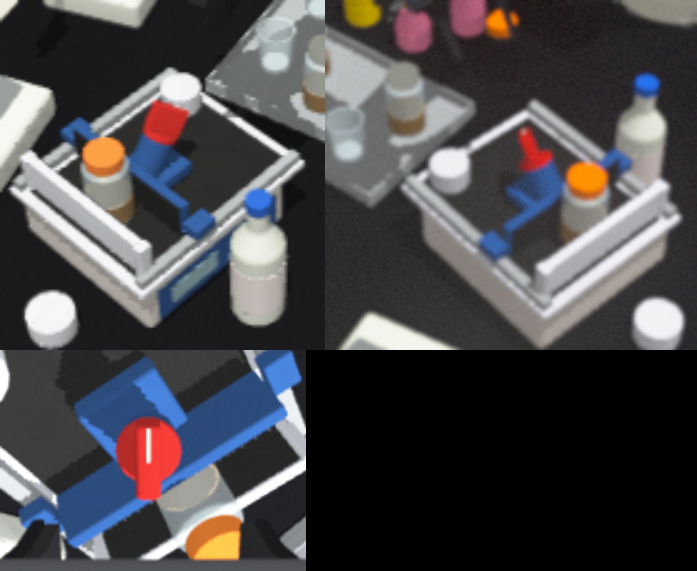

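The bottle stands upright between both bars (cap at crop (104,155) and (587,178)). The tab lines up with the tool at about 1.33 rad, so it is tight, and the other ware stands where it was. I'm handing in.

```bash
python3 -c "
from station import r
print(r.finish_job())"
```

```text
the job is handed in; nothing more can be done
None
```

The orange-capped bottle stands upright and snug between the two bars, the knob is tightened to about 1.33 rad, the gripper has let go, and the job was handed in at about 31 s; my first grip on the knob missed above the tab and was redone, with no sign in the last pictures that any other ware moved.

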